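Charge the grinding jar from the scoop

ROBOT

A 6-joint arm with a two-finger parallel gripper is mounted at the origin on the work surface. World frame = base frame: x ahead of the robot, y to its left, z up, the work surface at z = 0. Lengths are in m, angles in degrees, forces in N, time in s.
With the tool pointing down it reaches from about 0.4 to 0.825 m from the base axis. Payload 7 kg.
Tool frame: the origin (TCP) lies at the very end of the fingers, on their centre line; the grasp point (between the pads) lies 19 mm behind it (ctrl.grip_depth is the z of the grasp point in the tool frame, in m); z points along the fingers, y is the direction in which the jaws open and shut (so a half turn about z gives the same grasp; the last joint's range is limited). The gripper opens to 88 mm and grips with 3 to 60 N. Pads are 19 mm wide; open, the fingers measure 130 mm over their backs; the gripper's body (78 mm by 193 mm) begins 47 mm behind the grasp point.
Start: joints at [-54.54, 20.546, 0.682, 0, -70.136, -16.507], TCP at [0.219, -0.638, 0.227] pointing down, gripper open.
Joint ranges: [-176.03, 176.03], [-82.01, 121.73], [-58.28, 71.71], [-173.87, 95.51], [-174.79, -0.11], [-173.66, 173.66]. Speed limits (degrees/s): [136.94, 136.94, 172.46, 180, 180, 180].

INTERFACE

Orientations are given as [roll, pitch, yaw] about the fixed x, y, z axes, in that order (R = Rz(yaw) Ry(pitch) Rx(roll)).
In Python, from plant import telemetry, snapshot, job, models, ctrl gives the robot as it stands.
- The arm moves only by the tool jog_arm, never from a script. Its argument "targets" is text: rows parted by semicolons, each of 7 numbers parted by spaces: the shift along the tool's x, y, z in m, then the turn, a rotation vector about the tool's x, y, z in degrees, then the gripper command: -1 is shut, 1 is fully open, values between are in proportion. A call has exactly 8 rows; each row is the pose to reach, as a shift and turn from the pose measured when the call began, along the tool's axes at that moment; what a row does not reach only later rows make up. A row lasts 1/8 s, in which the tool goes at most 62.5 mm and 10.7 degrees, less where a joint would pass 70% of its speed; a pose out of reach is approached as far as the arm can. A call with a gripper value outside its range is refused whole. The fingers move at their own pace and stop on an object; the grip force is fixed at half the most. Time passes only in rows, so rows that repeat a pose let the fingers close, or fill a call up. It gives the time, the measured TCP pose, the force and the opening at its end, in the units of the state.
- telemetry.get_obs(): the state, without advancing time (a new reading comes with each control period).
- snapshot(name): name is "side" or "top" or "wrist"; returns a dict with "img" (384x512x3 uint8, red, green, blue), "range_z" (384x512 float32, m along the optical axis (not along the pixel's ray), 0 where there is no reading), "intrinsics" (3x3 intrinsics, pixels), "k1" (the pictures are not rectified: a ray, as slopes to the right and down, at radius r is drawn at 1 + k1 r^2 times it, then the intrinsics apply), "R" (3x3) and "t" (3): a world point X has camera coordinates R X + t. Camera axes: x right, y down, z forward; pixel columns grow to the right and rows downward; lengths in m; the calibration is good to about 2 mm. A picture is of the moment at which its call begins.
- job.close_job(): hands the job in, once; it reports no verdict.
Trained networks look in a picture, given as the dict that the camera call returned (one of the last four; its "shot" number tells which), for a name from the list of things; names that differ only in an ending like _2 or _b are one class to them, and where a whole thing is asked for, a point or a joint stands for the part that bears it (a point fixed in the world has none). Each returns a list of dicts, best first, with "conf" (0 to 1); they miss things now and then, are a little off and sometimes report something else, mostly with a low value. They report only what shows in the picture. A call takes as long as a camera call. They do not tell look-alikes from the thing itself.
- models.cut_out(name, picture): "region" (384x512 bool, what is visible of it) and "uv" ([column, row] in pixels, amid what is visible of it).
- models.spot_point(name, picture): "uv" ([column, row] in pixels: a listed point, or the origin of a listed thing).
The state is a dict: "clock": time; "joint_pos": joint angles; "qvel": joint speeds; "tau": joint torques, N m; "tool_pos": TCP position; "orientation": TCP orientation; "force": force on the tool from outside, world axes, zero at the start; "moment": the same for the moment, N m; "opening": finger opening in m.
Only numpy, scipy, OpenCV 4.12 (cv2) and the standard library are available. Lean on these libraries where they do the work, as an engineer would, in place of code of your own. Each camera call takes 0.05 s, during which the arm holds its last target.

TASK

Draw the scoop with its three steel balls straight up out of its holder without spilling any, carry it over the open grinding jar and tip it, lip down, so that all three balls end up in the jar. Finish while still holding the scoop in the gripper, raised just over the jar, clear of it and tipped lip-down at about 45 degrees; do not put it down or let go. Leave the other things on the bench where they are.

Things in the scene. Friction and masses are not known exactly. Their poses are not given: they have to be found in the camera images.
- scoop: Loose aluminium open-fronted scoop, about 0.2 kg, standing in the holder. Origin: centre of its flat underside; z up, x from the open front lip to the rear, where the handle is. Outside 100 (x) x 74 (y) mm, walls 38 high. Inner floor falls 10 degrees to the rear (23 mm high at the lip, 7 at the rear wall, x +40), so balls roll out only when tipped lip-down beyond that.
- scoop_grip (a point): Grip point of the upright handle at the scoop's rear, at scoop x +45, y 0, z +98 mm; axes as the scoop's. The handle is a flat vertical plate 10 mm thick (scoop x 40 to 50), 50 mm wide (y), its top 118 mm over the underside; pinch it from above across its thickness, along the scoop's x.
- scoop_lip (a point): Middle of the front lip, over which the balls roll out: scoop x -50, y 0, z +23 mm, opening 68 mm wide with no rim; axes as the scoop's. The scoop's front face goes down from here to the underside.
- dock: Grey plastic holder fixed on the bench, a shallow open tray 122 x 96 mm in which the scoop stands with about 4 mm play all round; floor 6 mm, walls up to 30 mm above the bench (front 16). Origin: centre of its underside; axes parallel to the standing scoop's, x to the handle end. Draw the scoop up more than 30 mm to clear it.
- jar: Open round steel grinding jar fixed on a white disc base 164 mm across, 12 high. Origin: on the jar's upright axis, at bench height. Jar 136 mm across at the rim, wall 5, rim 92 mm above the bench, inner floor 18 mm above it. Two black clamp blocks beside it, up to 46 mm high.
- ball1_center (a point): Centre of steel ball 1 of 3 (20 mm diameter, about 33 g, all alike), at first side by side across the scoop against its rear wall.
- ball2_center (a point): Centre of steel ball 2 of 3 (20 mm diameter, about 33 g, all alike), at first side by side across the scoop against its rear wall.
- ball3_center (a point): Centre of steel ball 3 of 3 (20 mm diameter, about 33 g, all alike), at first side by side across the scoop against its rear wall.
- brush: Bystander, loose, to be left alone: small brush lying on the bench, under 30 mm high. Origin: its underside.
- jar_lid: Bystander, loose, to be left alone: steel jar lid, disc 90 mm across with a knob, 26 mm high. Origin: its underside.
- wrench: Bystander, loose, to be left alone: steel wrench lying on the bench. Origin: its underside.
- flask: Bystander, loose, to be left alone: white closed plastic bottle, 60 mm across, 150 mm high. Origin: its underside.
- vial: Bystander, loose, to be left alone: amber glass vial with black cap, 40 mm across, 55 mm high. Origin: its underside.
- dish: Bystander, loose, to be left alone: shallow glass dish, 90 mm across, 18 mm high. Origin: its underside.
- sieve: Bystander, loose, to be left alone: plain brass ring of a sieve, 100 mm across, 32 mm high. Origin: its underside.
Not all that is in view belongs to the job. Several things have the shape of the scoop; the one meant has the colours described above. What is shaped like the dock but purple is not meant.

How it is judged (in metres and radians):
On the way, in this order (a step that is already met when the one before it is completed fails the run):
1. the scoop is drawn up clear of its holder with all three balls aboard (height (world z) of scoop above 0.036 m and angle between scoop's own z axis and vertical below 0.5 rad and contact force between scoop and dock below 0.2 N and x of ball1_center in the frame of scoop between -0.055 and 0.05 m and z of ball1_center in the frame of scoop between 0.005 and 0.06 m and x of ball2_center in the frame of scoop between -0.055 and 0.05 m and z of ball2_center in the frame of scoop between 0.005 and 0.06 m and x of ball3_center in the frame of scoop between -0.055 and 0.05 m and z of ball3_center in the frame of scoop between 0.005 and 0.06 m), for 0.1 s.
2. all three balls have been tipped into the jar (horizontal distance between each of ball1_center, ball2_center, ball3_center and jar below 0.06 m and height (world z) of each of ball1_center, ball2_center, ball3_center below 0.07 m), for 0.2 s.
At the end, for the whole second after the job is handed in: All balls in the jar (centres within 60 mm of its axis, below 70 mm). Scoop still in the fingers, slower than 30 mm/s, tipped lip-down at least 33 degrees, its lip 95 to 200 mm above the bench and within 100 mm of the jar's axis from above, touching neither jar nor holder (all of step 2 and angle between scoop's own x axis and vertical below 0.99 rad and height (world z) of scoop_lip between 0.095 and 0.2 m and horizontal distance between scoop_lip and jar below 0.1 m and contact force between scoop and the fingers above 1 N and contact force between scoop and jar below 0.2 N and contact force between scoop and dock below 0.2 N and linear speed of scoop below 0.03 m/s); the arm keeps its last pose, push and grip.
It fails at once if a bystander is shifted or knocked over (its origin moves more than 25 mm) (distance of any of brush, jar_lid, wrench, flask, vial, dish, sieve from where it was at the start of the episode above 0.025 m).
It also fails if it takes over 54 s, if anything falls off the work surface, if the arm or the gripper's body presses on something with over 40 N, if the wrist force passes 120 N, or if a joint passes its speed limit or range.

## Working session

There is one attempt and no reset: what is moved stays moved. The work goes in short steps, Python scripts to look and compute and a tool call to move; the robot and the scene stay as the last step left them, time stands still between calls to the robot, and variables do not carry over. Pictures are saved under pics/ and viewed, and the job is handed in when it is done.

Besides the shell and the picture viewer there is one more tool, called by a JSON object that holds its "fn" and its "kwargs", one argument or row to a line. jog_arm: Moves the arm, as the interface text tells. Its arguments: {"type":"object","properties":{"targets":{"type":"string"}},"required":["targets"]}

```bash
mkdir -p pics; ls
cat > look.py <<'E'
import sys; sys.path.insert(0,'.')
from plant import telemetry, snapshot, job, models, ctrl
import numpy as np, cv2
def save(n,img,s=1.5):
    cv2.imwrite(f'pics/{n}.png',cv2.resize(img[:,:,::-1],None,fx=s,fy=s,interpolation=cv2.INTER_CUBIC))
def ray(p,uv):
    K=p['intrinsics'];x=(uv[0]-K[0,2])/K[0,0];y=(uv[1]-K[1,2])/K[1,1]
    d=np.array([x,y]);u=d.copy()
    for _ in range(20): u=d/(1+p['k1']*(u@u))
    return np.array([u[0],u[1],1.])
def world(p,uv,z=None):
    if z is None: z=p['range_z'][int(round(uv[1])),int(round(uv[0]))]
    return p['R'].T@(ray(p,uv)*z-p['t'])
def atz(p,uv,h):
    c=-p['R'].T@p['t'];d=p['R'].T@ray(p,uv);return c+d*(h-c[2])/d[2]
def cloud(p):
    v,u=np.mgrid[0:384,0:512];K=p['intrinsics']
    pts=np.stack([u.ravel(),v.ravel()],1).astype(float)
    d=np.stack([(pts[:,0]-K[0,2])/K[0,0],(pts[:,1]-K[1,2])/K[1,1]],1);w=d.copy()
    for _ in range(20): w=d/(1+p['k1']*(w**2).sum(1,keepdims=True))
    z=p['range_z'].ravel();X=np.c_[w,np.ones(len(w))]*z[:,None]
    return ((X-p['t'])@p['R']).reshape(384,512,3)
E
python3 - <<'E'
from look import *
print(telemetry.get_obs(), ctrl.grip_depth)
for n in ['side','top','wrist']:
    p=snapshot(n); save(n+'0',p['img']); print(n,-p['R'].T@p['t'],p['k1'])
    for k in ['scoop','scoop_grip','scoop_lip','dock','jar','ball1_center']:
        print(k,[(r['conf'],np.round(r['uv']),np.round(world(p,r['uv']),3)) for r in models.spot_point(k,p)])
E
```

```text
pics
{'clock': 0.0, 'joint_pos': array([-5.45394172e+01,  2.05906607e+01,  6.31979243e-01, -2.07520233e-02,
       -7.01349686e+01, -1.65066183e+01]), 'qvel': array([-0.07031779,  0.04065132, -0.02353863, -0.04430354,  0.01534733,
        0.07989305]), 'tau': array([ 4.10064797e-05, -5.82729757e+01,  2.93056798e+01,  6.99726015e+00,
        7.00436009e-03, -1.58500002e-04]), 'tool_pos': array([ 0.21905361, -0.63793547,  0.22561581]), 'orientation': array([ 1.79904666e+02, -7.90701009e-03, -1.61053097e+02]), 'force': array([-0.38337767,  0.45888962,  0.88432272]), 'moment': array([0.0294809 , 0.04258515, 0.02408923]), 'opening': 0.0879400558312901} -0.0188
side [0.05217384 0.84875122 0.80472288] 0.0017320148105054215
scoop [(0.92, array([264., 245.]), array([0.36 , 0.134, 0.012])), (0.87, array([213., 232.]), array([0.529, 0.157, 0.02 ]))]
scoop_grip [(0.67, array([200., 207.]), array([0.572, 0.145, 0.1  ])), (0.67, array([275., 232.]), array([0.317, 0.161, 0.107]))]
scoop_lip [(0.97, array([230., 231.]), array([0.484, 0.125, 0.014])), (0.74, array([260., 230.]), array([0.405, 0.066, 
[... 549 characters left out ...]
, array([217., 231.]), array([0.321, 0.153, 0.118]))]
scoop_lip [(0.94, array([240., 206.]), array([ 0.402,  0.085, -0.001])), (0.91, array([228., 183.]), array([0.487, 0.128, 0.025])), (0.37, array([226., 159.]), array([0.576, 0.139, 0.016]))]
dock [(0.74, array([223., 170.]), array([0.535, 0.148, 0.019])), (0.68, array([187., 249.]), array([0.244, 0.277, 0.003]))]
jar [(0.64, array([304., 172.]), array([ 0.528, -0.144,  0.018]))]
ball1_center [(0.63, array([258., 121.]), array([0.715, 0.023, 0.012])), (0.45, array([230., 160.]), array([0.566, 0.121, 0.035]))]
wrist [ 0.14638143 -0.66344052  0.38379885] -0.003989317984877106
scoop []
scoop_grip []
scoop_lip []
dock []
jar []
ball1_center []
```

View pics/side0.png

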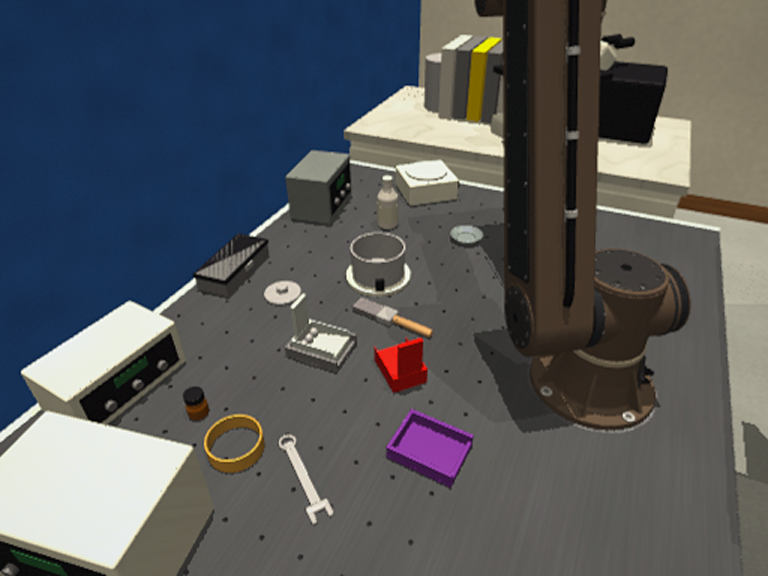

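View pics/top0.png

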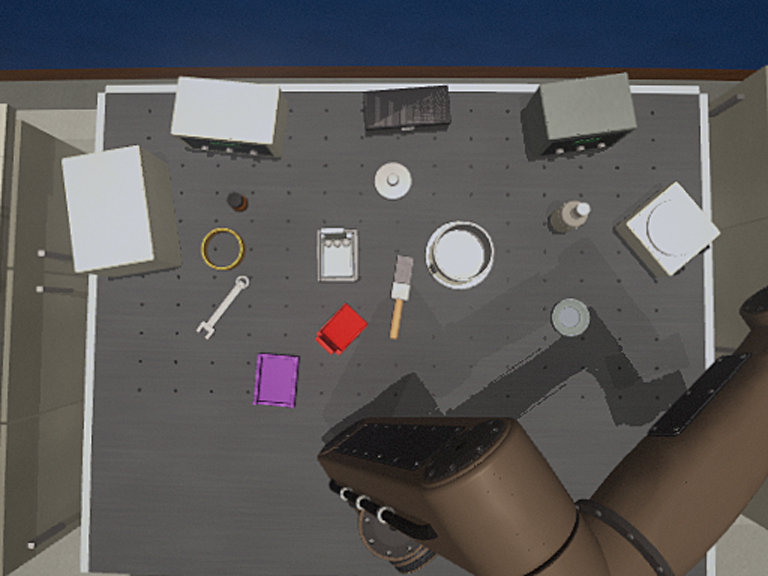

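The aluminium scoop, in the grey holder with 3 balls, is at raw pixel (225,170) in the top view and (213,232) in the side view. The red look-alike is at (228,219) top, and the purple tray at (184,253). The aluminium one fits the description, so I'll confirm it in a crop and measure it.

Run:
```python
from look import *
p=snapshot('top'); q=snapshot('side')
a=cv2.resize(p['img'][140:200,195:265],None,fx=5.6,fy=5.6,interpolation=cv2.INTER_CUBIC)
b=cv2.resize(q['img'][185:255,180:250],None,fx=4.8,fy=4.8,interpolation=cv2.INTER_CUBIC)
h=336;img=np.hstack([a[:h],b[:h]]);save('crop1',img,1)
for n,P in (('top',p),('side',q)):
    C=cloud(P)
    m=(abs(C[...,0]-.54)<.1)&(abs(C[...,1]-.14)<.09)
    for lo,hi in ((.06,.15),(.112,.13),(.022,.05)):
        s=C[m&(C[...,2]>lo)&(C[...,2]<hi)]
        if len(s)<5: print(n,lo,len(s));continue
        (c,sz,an)=cv2.minAreaRect(s[:,:2].astype(np.float32)); print(n,lo,len(s),np.round(s.mean(0),4),np.round(c,4),np.round(sz,4),an,'z',np.percentile(s[:,2],[5,50,95]).round(4))
    r=models.cut_out('jar',P)
    m=(np.hypot(C[...,0]-.53,C[...,1]+.14)<.11)&(C[...,2]>.085)&(C[...,2]<.1)
    s=C[m];c,rad=cv2.minEnclosingCircle(s[:,:2].astype(np.float32));print('jar',n,len(s),np.round(c,4),rad,s[:,2].mean())
    for k in ['scoop','jar','scoop_grip','dock']:
        for r in models.spot_point(k,P)[:2]:
            hh={'scoop':.006,'jar':0,'scoop_grip':.104,'dock':0}[k]
            print(k,r['conf'],np.round(r['uv'],1),np.round(atz(P,r['uv'],hh),4))
    for k in ['brush','flask','jar_lid']:
        for r in models.spot_point(k,P)[:1]: print(k,r['conf'],np.round(atz(P,r['uv'],0),3))
```

```text
top 0.06 86 [0.5778 0.1417 0.1075] [0.5793 0.1425] [0.0096 0.0481] 1.5891706943511963 z [0.0644 0.1202 0.1261]
top 0.112 49 [0.5794 0.1439 0.1226] [0.5796 0.143 ] [0.0096 0.0469] 2.4492123126983643 z [0.1159 0.1232 0.1265]
top 0.022 516 [0.5312 0.1441 0.03  ] [0.535  0.1431] [0.1201 0.0947] 0.8461686968803406 z [0.0228 0.0287 0.0443]
jar top 191 [ 0.5397 -0.152 ] 0.06809569150209427 0.0909402514025842
scoop 0.88 [225.9 170.9] [0.5319 0.1387 0.006 ]
scoop 0.81 [229.7 219.7] [0.3542 0.1223 0.006 ]
jar 0.69 [303.  169.5] [ 0.5398 -0.1432  0.    ]
scoop_grip 0.91 [226.5 156.4] [0.5713 0.1266 0.104 ]
scoop_grip 0.7 [230.2 160.7] [0.5568 0.1139 0.104 ]
dock 0.7 [186.4 250.3] [0.2408 0.2798 0.    ]
dock 0.52 [225.3 172.2] [0.5277 0.1415 0.    ]
brush 0.77 [ 0.432 -0.005  0.   ]
flask 0.57 [ 0.616 -0.4    0.   ]
side 0.06 212 [0.5749 0.1493 0.0961] [0.5774 0.1454] [0.0129 0.0519] 0.12806648015975952 z [0.0633 0.0965 0.1238]
side 0.112 63 [0.5762 0.1469 0.1203] [0.5775 0.1455] [0.0515 0.0121] 89.1803207397461 z [0.113  0.1219 0.1247]
side 0.022 676 [0.5315 0.1506 0.0317] [0.5328 0.1455] [0.1216 0.0997] 1.945194959640503 z [0.0232 0.0301 0.0438]
jar side 184 [ 0.538  -0.1492] 0.07056725025177002 0.08967150699957824
scoop 0.96 [264.5 247.4] [0.3585 0.1369 0.006 ]
scoop 0.92 [212.1 230.2] [0.5437 0.1373 0.006 ]
jar 0.73 [250.5 183. ] [ 0.5467 -0.1582  0.    ]
scoop_grip 0.72 [197.2 208. ] [0.5755 0.1579 0.104 ]
scoop_grip 0.69 [271.8 232.2] [0.3258 0.1619 0.104 ]
dock 0.69 [209.7 231.1] [0.5524 0.1389 0.    ]
dock 0.55 [286.9 300.3] [0.2298 0.2829 0.    ]
brush 0.67 [ 0.429 -0.008  0.   ]
flask 0.64 [ 0.62  -0.395  0.   ]
jar_lid 0.61 [0.73  0.023 0.   ]
```

View pics/crop1.png

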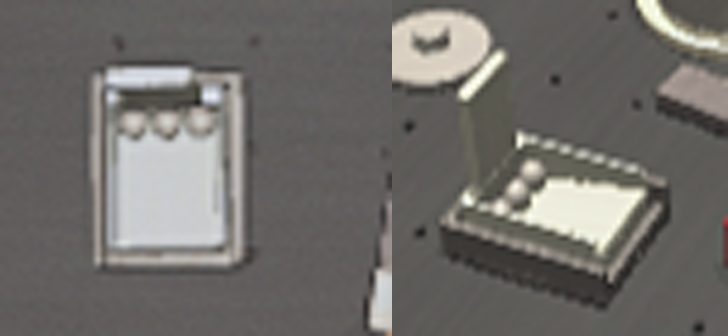

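Confirmed: the crop shows the pale aluminium scoop with three balls against its handle wall, standing in the grey holder. The handle is at about (0.578, 0.144) and the jar axis at about (0.539, -0.151). I'll add a planning helper, and on the way over I'll test empty whether the tipped pose above the jar can be reached.

```bash
cat >> look.py <<'E'
from scipy.spatial.transform import Rotation as Ro
def tool():
    o=telemetry.get_obs(); return np.array(o['tool_pos']),Ro.from_euler('xyz',o['orientation'],degrees=True),o
def down(yaw,tilt=0):   # scoop yaw (deg) => tool y along -scoop x ; tilt lip-down
    return Ro.from_euler('z',yaw,degrees=True)*Ro.from_euler('y',-tilt,degrees=True)*Ro.from_euler('xyz',[180,0,-90],degrees=True)
def rel(pos,R):
    p,r,o=tool(); print('shift',np.round(r.inv().apply(np.array(pos)-p),4),'rot',np.round((r.inv()*R).as_rotvec(degrees=True),1))
E
python3 - <<'E'
from look import *
rel([.56,-.2,.28],down(0)); rel([.5974,-.151,.2466],down(0,45))
E
```

```text
shift [-0.4647  0.3039 -0.0534] rot [  0.  -0. -71.]
shift [-0.516   0.3381 -0.02  ] rot [ 39.  -27.8 -67.2]
```

{"fn": "jog_arm", "kwargs": {
  "targets": "-0.465 0.304 -0.06 0 0 -71 1; -0.465 0.304 -0.06 0 0 -71 1; -0.465 0.304 -0.06 0 0 -71 1; -0.465 0.304 -0.06 0 0 -71 1; -0.465 0.304 -0.06 0 0 -71 1; -0.465 0.304 -0.06 0 0 -71 1; -0.465 0.304 -0.06 0 0 -71 1; -0.465 0.304 -0.06 0 0 -71 1"
}}

```text
clock: 2.95
tool_pos: [0.5254, -0.2442, 0.2809]
orientation: [-180.0, -0.0, -89.9]
force: [1.2, -0.8, 0.6]
opening: 0.0875
```

Run:
```python
from look import *
print(tool()[2]['joint_pos']);rel([.56,-.2,.28],down(0)); rel([.5974,-.151,.2466],down(0,45))
```

```text
[-5.58618830e+00  9.77755435e+00 -6.85990864e+00  7.62993301e-03
 -7.33138334e+01  5.64408708e+00]
shift [-0.0441 -0.0346  0.0009] rot [-0.  -0.   0.1]
shift [-0.0931 -0.0721  0.0343] rot [45.   0.   0.1]
```

{"fn": "jog_arm", "kwargs": {
  "targets": "-0.093 -0.072 0.034 45 0 0 1; -0.093 -0.072 0.034 45 0 0 1; -0.093 -0.072 0.034 45 0 0 1; -0.093 -0.072 0.034 45 0 0 1; -0.093 -0.072 0.034 45 0 0 1; -0.093 -0.072 0.034 45 0 0 1; -0.093 -0.072 0.034 45 0 0 1; -0.093 -0.072 0.034 45 0 0 1"
}}

```text
clock: 3.95
tool_pos: [0.5984, -0.1586, 0.2539]
orientation: [-135.4, 0.8, -89.1]
force: [0.6, -0.1, 0.2]
opening: 0.0878
```

Run:
```python
from look import *
print(tool()[2]['joint_pos'])
rel([.576,.13,.24],down(1.5))
```

```text
[  1.6988379   -5.06116296 -50.28615041  23.50494993  -0.13163576
 -24.63873109]
shift [-2.887e-01  2.530e-02 -1.000e-04] rot [-44.7   0.5  -0.9]
```

The tipped pose with the lip toward the base runs joint 5 onto its limit. I'll yaw the scoop -90° instead, so the lip points to +y, for tipping. Now on to the handle.

Run:
```python
from look import *
rel([.578,.144,.22],down(1.5))
```

```text
shift [-0.3024  0.038   0.0158] rot [-44.7   0.5  -0.9]
```

{"fn": "jog_arm", "kwargs": {
  "targets": "-0.04 -0.007 -0.007 -10.7 0 0 1; -0.10 0.0 -0.01 -21 0 0 1; -0.16 0.02 0 -32 0 0 1; -0.22 0.03 0.01 -44.7 0.5 -0.9 1; -0.28 0.038 0.016 -44.7 0.5 -0.9 1; -0.302 0.038 0.016 -44.7 0.5 -0.9 1; -0.302 0.038 0.016 -44.7 0.5 -0.9 1; -0.302 0.038 0.016 -44.7 0.5 -0.9 1"
}}

```text
clock: 4.95
tool_pos: [0.5785, 0.1442, 0.2196]
orientation: [180.0, -0.0, -88.5]
force: [-0.3, -0.8, 0.5]
opening: 0.0874
```

Run:
```python
from look import *
p=snapshot('wrist'); save('wrist1',p['img'])
print(tool()[:2],tool()[2]['joint_pos'])
C=cloud(p)
m=(abs(C[...,0]-.54)<.1)&(abs(C[...,1]-.14)<.09)
for lo,hi in ((.06,.15),(.112,.13),(.022,.05)):
    s=C[m&(C[...,2]>lo)&(C[...,2]<hi)]
    if len(s)<5: print(lo,len(s));continue
    (c,sz,an)=cv2.minAreaRect(s[:,:2].astype(np.float32)); print(lo,len(s),np.round(s.mean(0),4),np.round(c,4),np.round(sz,4),an,'z',np.percentile(s[:,2],[5,50,95]).round(4))
rel([.578,.144,.085],down(1.5))
```

```text
(array([0.57842106, 0.14351257, 0.21998701]), Rotation.from_matrix(array([[ 2.59678705e-02, -9.99662718e-01, -3.46118882e-04],
                            [-9.99662738e-01, -2.59677696e-02, -2.92954507e-04],
                            [ 2.83867763e-04,  3.53609554e-04, -9.99999897e-01]]))) [ 3.27105070e+01  1.34301302e+01 -1.02144097e+01  3.71794227e-03
 -6.63812168e+01 -3.12239836e+01]
0.06 745 [0.5784 0.1391 0.1181] [0.5782 0.1438] [0.0099 0.0498] 1.8104352951049805 z [0.0824 0.1228 0.1241]
0.112 645 [0.5783 0.1421 0.1227] [0.578  0.1438] [0.0094 0.0498] 1.2526137828826904 z [0.121  0.123  0.1241]
0.022 5089 [0.5311 0.1402 0.0298] [0.5335 0.1429] [0.1216 0.0954] 1.517535924911499 z [0.0229 0.0288 0.0431]
shift [-0.0005  0.0004  0.135 ] rot [ 0. -0. -0.]
```

View pics/wrist1.png

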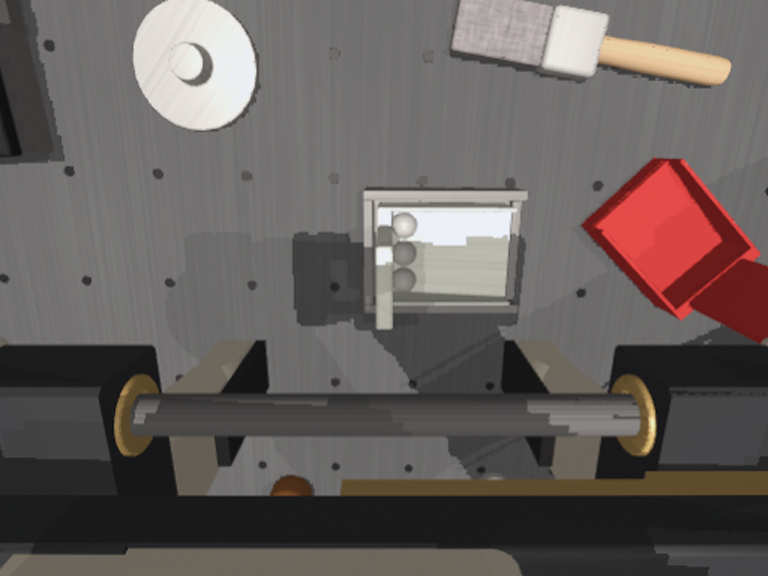

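The wrist view shows the three balls at about (403,250) in the 1.5x picture, with the handle upright beside them. The depth fit puts the handle at (0.578, 0.144), yaw 1.5°. I'll descend and close.

{"fn": "jog_arm", "kwargs": {
  "targets": "0 0 0.03 0 0 0 1; 0 0 0.07 0 0 0 1; 0 0 0.105 0 0 0 1; 0 0 0.125 0 0 0 1; 0 0 0.133 0 0 0 1; 0 0 0.135 0 0 0 1; 0 0 0.135 0 0 0 -1; 0 0 0.135 0 0 0 -1"
}}

```text
clock: 6.0
tool_pos: [0.5789, 0.1436, 0.086]
orientation: [-179.9, 0.0, -88.5]
force: [0.3, -0.0, -0.1]
opening: 0.0732
```

{"fn": "jog_arm", "kwargs": {
  "targets": "0 0 0 0 0 0 -1; 0 0 0 0 0 0 -1; 0 0 0 0 0 0 -1; 0 0 0 0 0 0 -1; 0 0 0 0 0 0 -1; 0 0 0 0 0 0 -1; 0 0 0 0 0 0 -1; 0 0 0 0 0 0 -1"
}}

```text
clock: 7.0
tool_pos: [0.5788, 0.1437, 0.0859]
orientation: [-179.9, 0.0, -88.5]
force: [0.0, 0.1, -0.7]
opening: 0.0102
```

Gripped, with the opening at 10.2 mm. Lifting straight up, with a gentle ramp.

{"fn": "jog_arm", "kwargs": {
  "targets": "0 0 -0.003 0 0 0 -1; 0 0 -0.009 0 0 0 -1; 0 0 -0.018 0 0 0 -1; 0 0 -0.028 0 0 0 -1; 0 0 -0.038 0 0 0 -1; 0 0 -0.047 0 0 0 -1; 0 0 -0.053 0 0 0 -1; 0 0 -0.056 0 0 0 -1"
}}

```text
clock: 8.0
tool_pos: [0.5788, 0.1437, 0.1424]
orientation: [-179.9, 0.0, -88.5]
force: [1.0, -0.4, -3.3]
opening: 0.0098
```

{"fn": "jog_arm", "kwargs": {
  "targets": "0 0 -0.004 0 0 0 -1; 0 0 -0.012 0 0 0 -1; 0 0 -0.024 0 0 0 -1; 0 0 -0.038 0 0 0 -1; 0 0 -0.052 0 0 0 -1; 0 0 -0.064 0 0 0 -1; 0 0 -0.071 0 0 0 -1; 0 0 -0.074 0 0 0 -1"
}}

```text
clock: 9.0
tool_pos: [0.5788, 0.1437, 0.2168]
orientation: [-179.9, 0.1, -88.5]
force: [-0.4, 0.4, -2.4]
opening: 0.0098
```

Run:
```python
from look import *
p=snapshot('side'); save('side2',p['img'][150:300,140:320],4)
p=snapshot('wrist'); save('wrist2',p['img'],1)
print(tool()[0],tool()[2]['opening'])
```

```text
[0.57871498 0.14363989 0.2164329 ] 0.01007882089403825
```

View pics/side2.png

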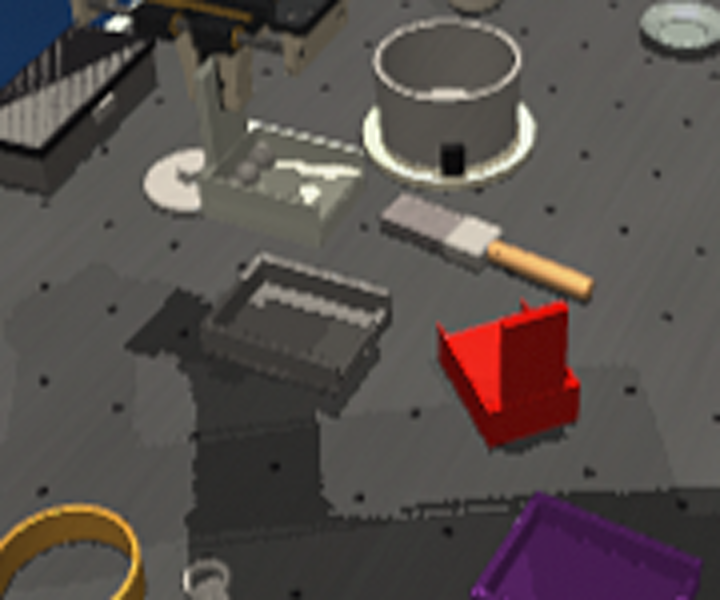

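View pics/wrist2.png

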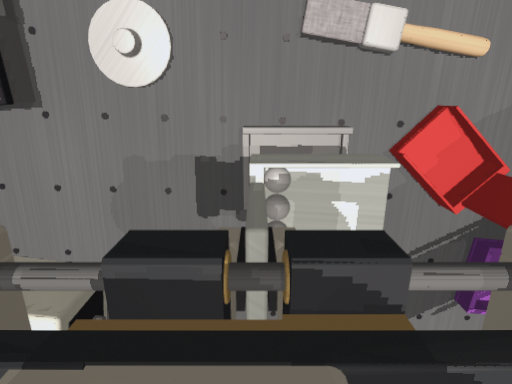

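The scoop is level and clear of the holder, with the balls at the rear: two show clearly in the side crop at (255,160). Next I carry it over with a smooth profile while yawing -90°.

```bash
cat >> look.py <<'E'
def rows(P0,P1,y0,y1,n,i0):
    p,r,o=tool()
    for i in range(i0+1,i0+9):
        u=min(i/n,1);s=10*u**3-15*u**4+6*u**5
        P=np.array(P0)+s*(np.array(P1)-np.array(P0));R=down(y0+s*(y1-y0))
        print(*np.round(r.inv().apply(P-p),3),*np.round((r.inv()*R).as_rotvec(degrees=True),1),-1,end='; ')
    print()
E
python3 - <<'E'
from look import *
rows([.5787,.1436,.2164],[.539,-.276,.2164],1.5,-90,24,0)
E
```

```text
0.0 0.0 0.0 -0.1 0.0 0.0 -1; 0.002 0.0 0.0 -0.1 0.0 0.4 -1; 0.007 0.001 0.0 -0.1 0.0 1.5 -1; 0.015 0.002 0.0 -0.1 0.0 3.2 -1; 0.027 0.003 0.0 -0.1 0.1 5.9 -1; 0.043 0.005 -0.0 -0.1 0.1 9.5 -1; 0.064 0.008 -0.0 -0.1 0.1 13.9 -1; 0.088 0.011 -0.0 -0.1 0.1 19.2 -1;
```

{"fn": "jog_arm", "kwargs": {
  "targets": "0.001 0 0 0 0 0 -1; 0.002 0 0 0 0 0.4 -1; 0.007 0.001 0 0 0 1.5 -1; 0.015 0.002 0 0 0 3.2 -1; 0.027 0.003 0 0 0 5.9 -1; 0.043 0.005 0 0 0 9.5 -1; 0.064 0.008 0 0 0 13.9 -1; 0.088 0.011 0 0 0 19.2 -1"
}}

```text
clock: 10.1
tool_pos: [0.5698, 0.0541, 0.2164]
orientation: [-179.9, 0.1, -108.0]
force: [-0.5, -0.5, -1.7]
opening: 0.01
```

Run:
```python
from look import *
rows([.5787,.1436,.2164],[.539,-.276,.2164],1.5,-90,24,8)
```

```text
0.025 -0.006 0.0 -0.1 0.1 5.7 -1; 0.055 -0.013 -0.0 -0.1 0.1 12.2 -1; 0.086 -0.02 -0.0 -0.1 0.1 19.1 -1; 0.118 -0.027 -0.0 -0.0 0.1 26.3 -1; 0.15 -0.034 -0.0 -0.0 0.1 33.4 -1; 0.181 -0.041 -0.0 -0.0 0.1 40.3 -1; 0.21 -0.047 -0.0 -0.0 0.1 46.8 -1; 0.237 -0.053 -0.0 -0.0 0.1 52.8 -1;
```

{"fn": "jog_arm", "kwargs": {
  "targets": "0.025 -0.006 0 0 0 5.7 -1; 0.055 -0.013 0 0 0 12.2 -1; 0.086 -0.02 0 0 0 19.1 -1; 0.118 -0.027 0 0 0 26.3 -1; 0.15 -0.034 0 0 0 33.4 -1; 0.181 -0.041 0 0 0 40.3 -1; 0.21 -0.047 0 0 0 46.8 -1; 0.237 -0.053 0 0 0 52.8 -1"
}}

```text
clock: 11.1
tool_pos: [0.5463, -0.1894, 0.2163]
orientation: [180.0, 0.1, -161.1]
force: [-0.3, -0.8, -2.1]
opening: 0.0101
```

Run:
```python
from look import *
rows([.5787,.1436,.2164],[.539,-.276,.2164],1.5,-90,24,16)
```

```text
0.009 -0.021 -0.0 0.0 0.1 4.9 -1; 0.017 -0.04 -0.0 0.0 0.1 9.4 -1; 0.024 -0.055 -0.0 0.0 0.1 13.0 -1; 0.029 -0.066 -0.0 0.0 0.1 15.6 -1; 0.032 -0.073 -0.0 0.0 0.1 17.4 -1; 0.034 -0.078 -0.0 0.0 0.1 18.4 -1; 0.035 -0.079 -0.0 0.0 0.1 18.8 -1; 0.035 -0.08 -0.0 0.0 0.1 18.9 -1;
```

{"fn": "jog_arm", "kwargs": {
  "targets": "0.009 -0.021 0 0 0 4.9 -1; 0.017 -0.04 0 0 0 9.4 -1; 0.024 -0.055 0 0 0 13 -1; 0.029 -0.066 0 0 0 15.6 -1; 0.032 -0.073 0 0 0 17.4 -1; 0.034 -0.078 0 0 0 18.4 -1; 0.035 -0.08 0 0 0 18.8 -1; 0.035 -0.08 0 0 0 18.9 -1"
}}

```text
clock: 12.1
tool_pos: [0.5391, -0.2762, 0.2162]
orientation: [180.0, 0.1, 180.0]
force: [0.7, 0.3, -2.9]
opening: 0.0101
```

Run:
```python
from look import *
p=snapshot('side'); save('side3',p['img'][100:250,160:340],4)
P=snapshot('top'); save('top3',P['img'][110:230,240:380],5)
print(tool()[0],tool()[2]['orientation'],tool()[2]['joint_pos'].round(1))
# scoop measured in the clouds
for n,q in (('side',p),('top',P)):
    C=cloud(q)
    m=(abs(C[...,0]-.54)<.05)&(C[...,1]>-.3)&(C[...,1]<-.12)&(C[...,2]>.115)&(C[...,2]<.185)
    s=C[m]; 
    print(n,len(s)); 
    if len(s)>10: print(cv2.minAreaRect(s[:,:2].astype(np.float32)),np.percentile(s,[2,50,98],axis=0).round(3))
    m=(np.hypot(C[...,0]-.54,C[...,1]+.15)<.09)&(C[...,2]>.085)&(C[...,2]<.098); s=C[m]
    print('rim',len(s),np.percentile(s,[0,100],axis=0).round(3))
```

```text
[ 0.53915198 -0.27610931  0.21629472] [1.79956946e+02 9.23406879e-02 1.79994110e+02] [ -8.7  14.4  -9.3  -0.1 -66.1 -81.3]
side 528
((0.5379782319068909, -0.22899919748306274), (0.07510938495397568, 0.10715125501155853), 0.3487528860569) [[ 0.501 -0.277  0.137]
 [ 0.537 -0.233  0.157]
 [ 0.575 -0.179  0.182]]
rim 179 [[ 0.469 -0.217  0.085]
 [ 0.605 -0.079  0.095]]
top 188
((0.5391008257865906, -0.24350488185882568), (0.07587751746177673, 0.07272084057331085), 89.91217803955078) [[ 0.503 -0.279  0.145]
 [ 0.516 -0.256  0.158]
 [ 0.574 -0.209  0.177]]Traceback (most recent call last):
  File "<stdin>", line 13, in <module>
    return _quantile_unchecked(
        a, q, axis, out, overwrite_input, method, keepdims, weights)
    return _ureduce(a,
                    func=_quantile_ureduce_func,
    ...<5 lines>...
                    overwrite_input=overwrite_input,
                    method=method)
    r = func(a, **kwargs)
    result = _quantile(arr,
                       quantiles=q,
    ...<2 lines>...
                       out=out,
                       weights=wgt)
    slices_having_nans = np.isnan(arr[-1, ...])
                                  ~~~^^^^^^^^^
IndexError: index -1 is out of bounds for axis 0 with size 0
```

View pics/side3.png

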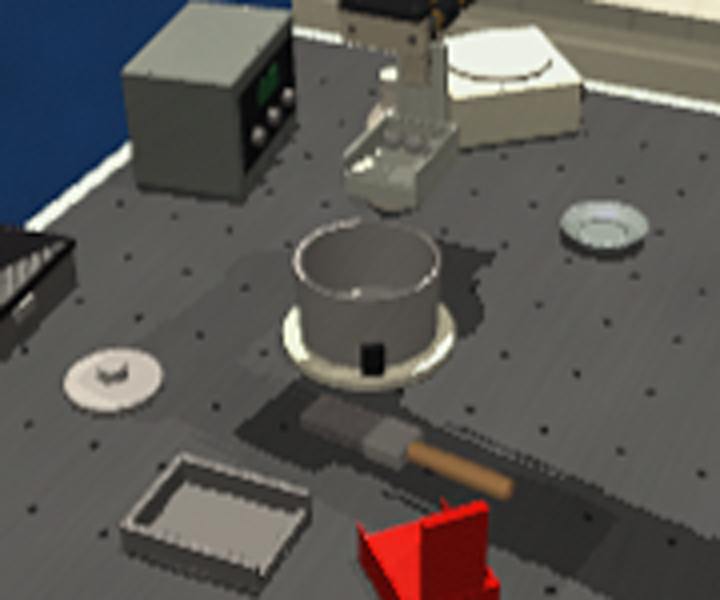

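View pics/top3.png

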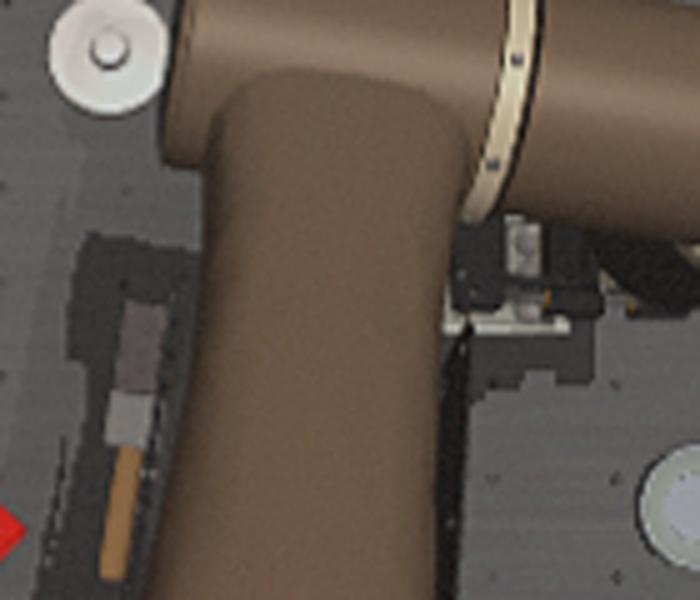

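The scoop is level with its lip at about (0.538, -0.180), which is 30 mm short of the jar axis on the rear side. The balls are still at the rear, around (405,140) in the side crop. I'll tip slowly about the lip.

```bash
cat >> look.py <<'E'
def tip(lips,tilts,yaw=-90):
    p,r,o=tool()
    for L,t in zip(lips,tilts):
        S=Ro.from_euler('z',yaw,degrees=True)*Ro.from_euler('y',-t,degrees=True)
        P=np.array(L)+S.apply([.095,0,.057]);R=down(yaw,t)
        print(*np.round(r.inv().apply(P-p),3),*np.round((r.inv()*R).as_rotvec(degrees=True),1),-1,end='; ')
    print()
E
python3 - <<'E'
from look import *
tip([[.538,-.180,z] for z in (.158,.156,.153,.150,.147,.145,.143,.142)],[0,.3,1,2,3.2,4.6,6.2,8])
E
```

```text
0.001 0.001 0.001 0.0 0.1 -0.0 -1; 0.001 0.001 0.003 0.3 0.1 -0.0 -1; 0.001 0.002 0.005 1.0 0.1 -0.0 -1; 0.001 0.003 0.006 2.0 0.1 -0.0 -1; 0.001 0.004 0.007 3.2 0.1 -0.0 -1; 0.001 0.006 0.007 4.6 0.1 -0.0 -1; 0.001 0.008 0.006 6.2 0.1 -0.0 -1; 0.001 0.01 0.005 8.0 0.1 -0.0 -1;
```

{"fn": "jog_arm", "kwargs": {
  "targets": "0.001 0.001 0.001 0 0 0 -1; 0.001 0.001 0.003 0.3 0 0 -1; 0.001 0.002 0.005 1 0 0 -1; 0.001 0.003 0.006 2 0 0 -1; 0.001 0.004 0.007 3.2 0 0 -1; 0.001 0.006 0.007 4.6 0 0 -1; 0.001 0.008 0.006 6.2 0 0 -1; 0.001 0.01 0.005 8 0 0 -1"
}}

```text
clock: 13.2
tool_pos: [0.5382, -0.2658, 0.2115]
orientation: [-171.9, 0.1, -180.0]
force: [0.1, 1.7, -3.2]
opening: 0.01
```

Run:
```python
from look import *
tip([[.538,-.180,.142]]*8,8+np.arange(1,9)*2.3)
```

```text
0.0 0.002 -0.004 2.2 0.1 -0.0 -1; 0.0 0.005 -0.008 4.5 0.1 -0.0 -1; 0.0 0.007 -0.011 6.8 0.1 -0.0 -1; 0.0 0.01 -0.015 9.1 0.1 -0.0 -1; 0.0 0.013 -0.018 11.4 0.1 -0.0 -1; 0.0 0.016 -0.021 13.7 0.1 -0.0 -1; 0.0 0.019 -0.024 16.0 0.1 -0.0 -1; 0.0 0.022 -0.027 18.3 0.1 -0.0 -1;
```

{"fn": "jog_arm", "kwargs": {
  "targets": "0 0.002 -0.004 2.2 0 0 -1; 0 0.005 -0.008 4.5 0 0 -1; 0 0.007 -0.011 6.8 0 0 -1; 0 0.01 -0.015 9.1 0 0 -1; 0 0.013 -0.018 11.4 0 0 -1; 0 0.016 -0.021 13.7 0 0 -1; 0 0.019 -0.024 16 0 0 -1; 0 0.022 -0.027 18.3 0 0 -1"
}}

```text
clock: 14.2
tool_pos: [0.5386, -0.2396, 0.2356]
orientation: [-153.5, 0.2, -179.9]
force: [-0.5, 0.4, -2.1]
opening: 0.0096
```

Run:
```python
from look import *
tip([[.538,-.180,.142]]*8,26.3+np.array([2.5,5,7.5,10,13,16,18.5,20]))
p=snapshot('side'); save('side4',p['img'][120:210,200:300],6)
```

```text
0.001 0.002 -0.004 2.3 0.2 -0.0 -1; 0.001 0.005 -0.008 4.8 0.2 -0.0 -1; 0.001 0.008 -0.011 7.3 0.2 -0.0 -1; 0.001 0.011 -0.015 9.8 0.2 -0.0 -1; 0.001 0.015 -0.02 12.8 0.2 -0.1 -1; 0.001 0.019 -0.024 15.8 0.2 -0.1 -1; 0.001 0.023 -0.027 18.3 0.2 -0.1 -1; 0.001 0.025 -0.029 19.8 0.2 -0.1 -1;
```

View pics/side4.png

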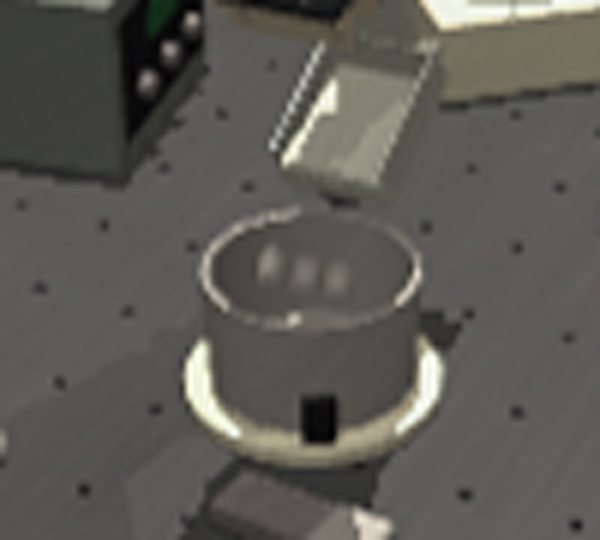

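The scoop is empty, and the three balls are inside the jar outline at about (270,262), (303,272) and (337,278) in the crop. Next I finish the tilt to about 46°.

{"fn": "jog_arm", "kwargs": {
  "targets": "0 0.002 -0.004 2.3 0 0 -1; 0 0.005 -0.008 4.8 0 0 -1; 0 0.008 -0.011 7.3 0 0 -1; 0 0.011 -0.015 9.8 0 0 -1; 0 0.015 -0.02 12.8 0 0 -1; 0 0.019 -0.024 15.8 0 0 -1; 0 0.023 -0.027 18.3 0 0 -1; 0 0.025 -0.029 19.8 0 0 -1"
}}

```text
clock: 15.25
tool_pos: [0.5389, -0.2032, 0.2503]
orientation: [-133.6, 0.2, -179.8]
force: [1.6, 0.3, -2.7]
opening: 0.0102
```

{"fn": "jog_arm", "kwargs": {
  "targets": "0 0 0 0 0 0 -1; 0 0 0 0 0 0 -1; 0 0 0 0 0 0 -1; 0 0 0 0 0 0 -1; 0 0 0 0 0 0 -1; 0 0 0 0 0 0 -1; 0 0 0 0 0 0 -1; 0 0 0 0 0 0 -1"
}}

```text
clock: 16.25
tool_pos: [0.5389, -0.2032, 0.2502]
orientation: [-133.6, 0.2, -179.8]
force: [0.0, -0.9, -1.4]
opening: 0.0101
```

Run:
```python
from look import *
p=snapshot('side'); save('side5',p['img'][120:210,200:300],6)
P=snapshot('top'); save('top5',P['img'],1.5); w=snapshot('wrist'); save('wrist5',w['img'],1.2)
print(tool()[2]['joint_pos'].round(1),tool()[2]['qvel'].round(2))
C=cloud(p)
m=(abs(C[...,0]-.54)<.05)&(C[...,1]>-.3)&(C[...,1]<-.12)&(C[...,2]>.1)&(C[...,2]<.185);s=C[m]
print(len(s),np.percentile(s,[0,2,50,98],axis=0).round(3))
i=s[:,2]<.15; print('front pts',s[i].min(0),s[i].max(0),len(s[i]))
for q in (p,w,P):
  for k in ['scoop_lip','ball1_center']:
    for r in models.spot_point(k,q): print(k,r['conf'],np.round(r['uv']),world(q,r['uv']).round(3))
```

```text
[  21.5   12.2  -39.3   46.9  -67.8 -141.5] [-0.04  0.02  0.04 -0.04 -0.01 -0.05]Traceback (most recent call last):
  File "<stdin>", line 7, in <module>
    return _quantile_unchecked(
        a, q, axis, out, overwrite_input, method, keepdims, weights)
    return _ureduce(a,
                    func=_quantile_ureduce_func,
    ...<5 lines>...
                    overwrite_input=overwrite_input,
                    method=method)
    r = func(a, **kwargs)
    result = _quantile(arr,
                       quantiles=q,
    ...<2 lines>...
                       out=out,
                       weights=wgt)
    slices_having_nans = np.isnan(arr[-1, ...])
                                  ~~~^^^^^^^^^
IndexError: index -1 is out of bounds for axis 0 with size 0
```

View pics/side5.png

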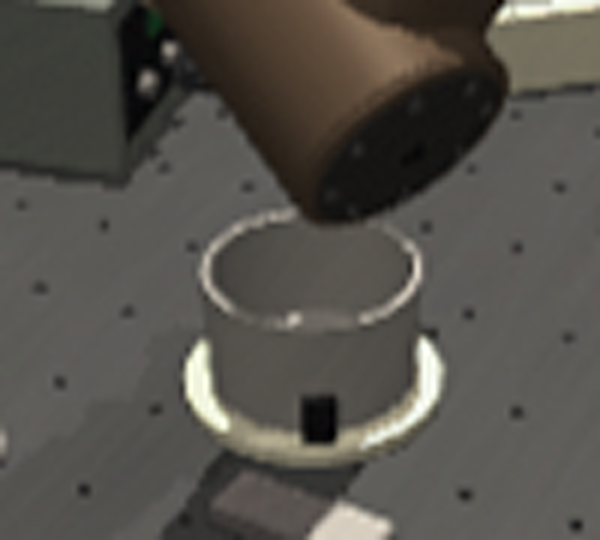

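View pics/top5.png

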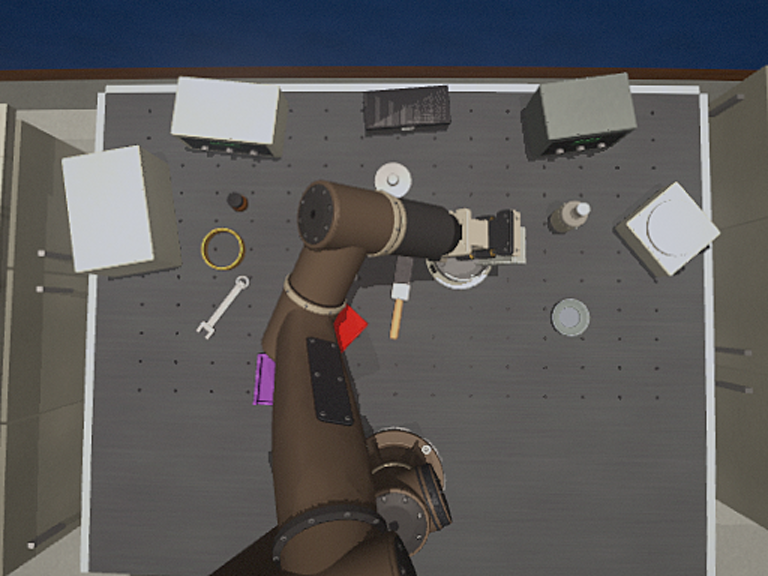

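View pics/wrist5.png

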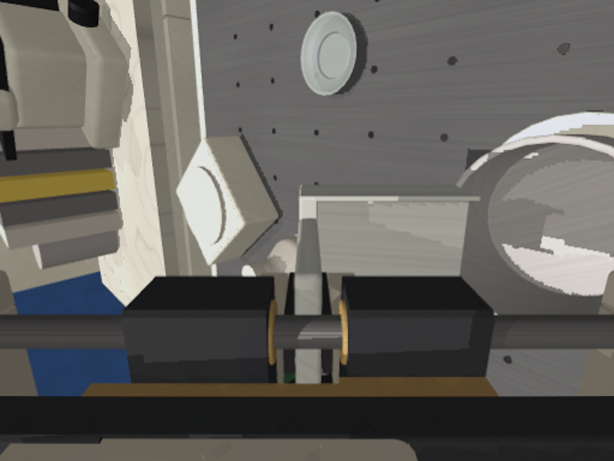

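Run:
```python
from look import *
w=snapshot('wrist');P=snapshot('top');p=snapshot('side')
for n,q in (('w',w),('t',P),('s',p)):
  C=cloud(q); m=(np.hypot(C[...,0]-.538,C[...,1]+.15)<.06)&(C[...,2]<.075)
  s=C[m]; print(n,len(s),np.histogram(s[:,2],[-.02,.01,.022,.03,.04,.05,.06,.075])[0])
  hi=C[m&(C[...,2]>.028)&(C[...,2]<.055)]; 
  if len(hi): print(np.percentile(hi,[5,50,95],axis=0).round(3))
  for r in models.spot_point('ball1_center',q): print('ball',r['conf'],np.round(r['uv']),world(q,r['uv']).round(3))
a=cv2.resize(w['img'][80:270,370:512],None,fx=3,fy=3,interpolation=cv2.INTER_CUBIC)
b=cv2.resize(P['img'][130:200,270:360],(int(90*5.3),371),interpolation=cv2.INTER_CUBIC)
c=np.zeros((570,426+477,3),np.uint8); c[:,:426]=a; c[:371,426:]=b; save('chk6',c,.88)
```

```text
w 10568 [    0 10566     2     0     0     0     0]
[[ 0.593 -0.126  0.029]
 [ 0.593 -0.126  0.029]
 [ 0.593 -0.126  0.029]]
t 273 [  0 246  18   9   0   0   0]
[[ 0.511 -0.113  0.032]
 [ 0.516 -0.107  0.037]
 [ 0.516 -0.102  0.038]]
s 66 [ 0 23  5 14  8  6 10]
[[ 0.517 -0.209  0.029]
 [ 0.556 -0.204  0.038]
 [ 0.595 -0.154  0.053]]
```

View pics/chk6.png

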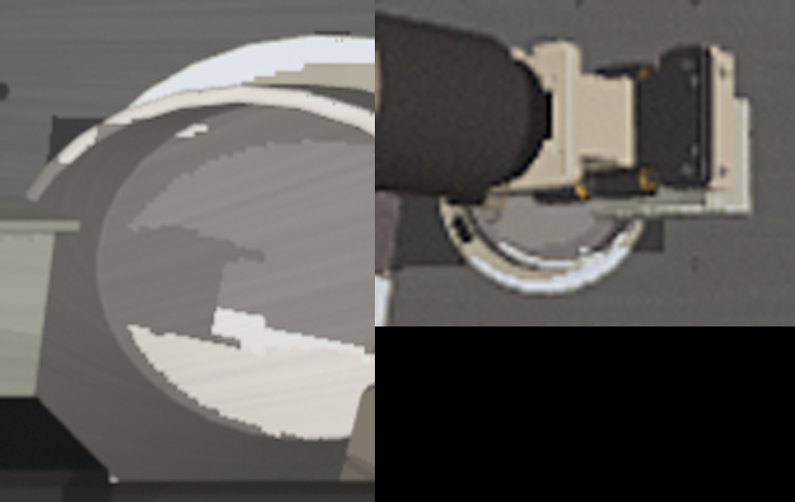

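The top view shows one ball-like spot by the +y wall of the jar, but the wrist view cuts that side off. I'll shift the scoop 50 mm to +y and up 20 mm, still within the final limits, to see the rest of the floor.

Run:
```python
from look import *
p=tool()[0]; rel(p+[0,.05,.02],down(-90,46))
```

```text
shift [-0.0002  0.02   -0.05  ] rot [-0.4  0.3 -0. ]
```

{"fn": "jog_arm", "kwargs": {
  "targets": "0 0.001 -0.003 0 0 0 -1; 0 0.004 -0.01 0 0 0 -1; 0 0.008 -0.02 0 0 0 -1; 0 0.012 -0.03 0 0 0 -1; 0 0.016 -0.04 0 0 0 -1; 0 0.019 -0.047 0 0 0 -1; 0 0.02 -0.05 0 0 0 -1; 0 0.02 -0.05 0 0 0 -1"
}}

```text
clock: 17.7
tool_pos: [0.5387, -0.153, 0.2702]
orientation: [-133.6, 0.2, -179.8]
force: [-0.2, 0.2, -2.3]
opening: 0.0095
```

Run:
```python
from look import *
w=snapshot('wrist');save('wrist7',w['img'],1.5)
C=cloud(w); m=(np.hypot(C[...,0]-.538,C[...,1]+.15)<.062)&(C[...,2]<.075)
s=C[m]; print(len(s),np.histogram(s[:,2],[-.02,.01,.022,.03,.04,.05,.06,.075])[0])
hi=C[m&(C[...,2]>.03)&(C[...,2]<.045)]
if len(hi): print(np.percentile(hi,[5,50,95],axis=0).round(3))
for r in models.spot_point('ball1_center',w): print('ball',r['conf'],np.round(r['uv']),world(w,r['uv']).round(3))
```

```text
9559 [   0 7440  324  886  323  274  312]
[[ 0.491 -0.202  0.031]
 [ 0.551 -0.112  0.036]
 [ 0.599 -0.1    0.043]]
ball 0.53 [470. 160.] [ 0.517 -0.107  0.038]
```

View pics/wrist7.png

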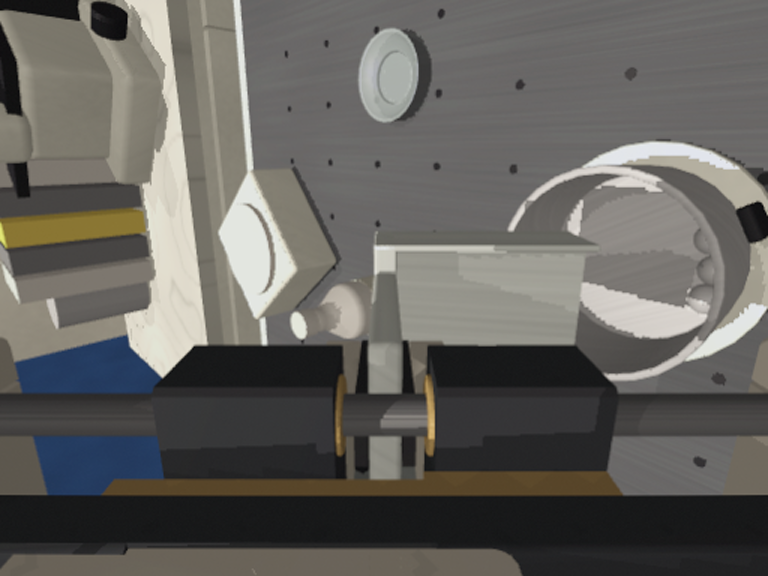

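All three balls now show on the jar floor by the wall, at about (703,240), (707,270) and (700,298). The lip is at z ≈ 0.162, about 20 mm from the axis in plan, at 46° tilt. The scoop is held and still, so I'm handing in.

Run:
```python
from look import *
o=tool()[2];print(o['qvel'].round(2),o['opening'],o['clock']);print(job.close_job())
```

```text
[-0.15  0.11 -0.08  0.03  0.06  0.  ] 0.009765041627980914 17.8
the job is handed in; nothing more can be done
None
```

I lifted the aluminium scoop straight out of the grey holder, carried it level to the jar and tipped it slowly about its lip. All three balls went into the jar. I handed the job in at 17.8 s.

**Last checks**
- **Balls:** the final wrist picture shows all three on the jar floor against the wall. The network found only one of them, at 0.53 confidence; I counted the other two by eye.
- **Scoop:** it is still gripped, with the fingers 9.8 mm apart on the 10 mm handle, and joint speeds are near zero. It is tipped about 46° lip-down. From the arm pose and the measured grasp, the lip is at about 0.16 m and about 20 mm from the jar's axis. It is clear of the jar and the holder.
- **Bystanders:** I kept clear of them, and none looked moved in the pictures. I did not measure their positions again at the end.

**What didn't work the first time**
- An empty trial of tipping with the lip toward the base put joint 5 on its limit. I turned the scoop 90° and tipped it sideways instead.
- After tipping, the arm blocked the view of part of the jar floor. I moved the scoop 50 mm sideways and 20 mm up before I could see all three balls.

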